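Fetch the hot soil dish with the dish lifter

ROBOT

A 7-joint arm with a two-finger parallel gripper is mounted at the origin on a cart in front of the work surface, level with it; the furniture and walls round the work are solid. World frame = base frame: x ahead of the robot, y to its left, z up, the work surface at z = 0. Lengths are in mm, angles in rad, forces in N, time in s.
With the tool pointing down it reaches from about 400 to 875 mm from the base axis. Payload 4.4 kg.
Tool frame: the origin (TCP) lies at the very end of the fingers, on their centre line; the grasp point (between the pads) lies 19 mm behind it; y points along the fingers, z is the direction in which the jaws open and shut, and the axes are right-handed (so a half turn about y gives the same grasp; the last joint's range is limited). The gripper opens to 85 mm and grips with 20 to 120 N. Pads are 22 mm wide; open, the fingers measure 114 mm over their backs; the gripper's body (76 mm by 85 mm) begins 54 mm behind the grasp point. The pads swing forward as they close: fully open they stand 13 mm farther back than shut.
Start: joints at [-1.381, 0.628, 0.038, 1.517, -0.027, 0.996, -0.02], TCP at [164.438, 628.87, 231.313] pointing down, gripper open.
Joint ranges: [-3.06, 3.06], [-0.37, 2.12], [-1.25, 1.32], [0.18, 2.47], [-1.1, 4.24], [0.23, 1.98], [-2.94, 2.94]. Speed limits (rad/s): [2.57, 2.57, 3.14, 3.14, 3.14, 3.14, 3.14].

INTERFACE

Orientations are given as [roll, pitch, yaw] about the fixed x, y, z axes, in that order (R = Rz(yaw) Ry(pitch) Rx(roll)).
In Python, from cell import * gives the robot as it stands.
- The arm moves only by the tool apply_moves, never from a script. Its argument "targets" is a list of rows, each a list of 6 numbers: the shift along the tool's x, y, z in units of 40 mm (1.0 is 40 mm), then the turn, a rotation vector about the tool's x, y, z in units of 8 degrees (1.0 is 8 degrees). A call has 1 to 12 rows; each row shifts and turns the commanded pose from where the row before left it, along the tool's axes as they then stand; what a row does not reach is not made up. A row lasts 1/8 s, in which the tool goes at most 62.5 mm and 10.7 degrees, less where a joint would pass 70% of its speed; a pose out of reach is approached as far as the arm can. A call is refused whole if a number of a shift passes 1 or a number of a turn 1, either way. A call with a gripper value outside its range is refused whole. "jaw" is the gripper command: -1 is shut, 1 is fully open, values between are in proportion, set as the call begins (left out, the last holds). The fingers move at their own pace and stop on an object; the grip force is fixed at half the most. Time passes only in rows, so rows that do not move let the fingers close. It gives the time, the measured TCP pose, the force and the opening at its end, in the units of the state.
- read_state(): the state, without advancing time (a new reading comes with each control period).
- get_image(name): name is "side" or "top" or "wrist"; returns the picture (400x640x3 uint8, red, green, blue); there is no depth.
- calibration(name): a dict with "fx", "fy", "cx", "cy" (pixels), "world_from_camera" (4x4, takes a point from camera to world coordinates). Camera axes: x right, y down, z forward; pixel columns grow to the right and rows downward; lengths in mm; the calibration is good to about 2 mm. A picture is of the moment at which its call begins: read the wrist's pose just before it. calibration takes no time and is no camera call; for the wrist camera it gives the pose at the moment of the call.
- finish_job(): hands the job in, once; it reports no verdict.
The state is a dict: "clock": time; "qpos": joint angles; "qd": joint speeds; "tau": joint torques, N m; "eef_pos": TCP position; "tool_rot": TCP orientation; "force": force on the tool from outside, world axes, zero at the start; "torque": the same for the moment, N m; "width": finger opening in mm.
Only numpy, scipy, OpenCV 4.12 (cv2) and the standard library are available. Lean on these libraries where they do the work, as an engineer would, in place of code of your own. Each camera call takes 0.05 s, during which the arm holds its last target. There are 200 camera calls.

TASK

The shallow glass dish of soil on its low metal stand is hot from drying, so take the dish lifter by its upright grip, slide the blade in under the dish through the open end of the stand and lift the dish off. Carry it level to the round cork mat and set the lifter down there with the dish still on its blade, the dish near the middle of the mat, then let go. Do not touch the dish with the gripper, and leave the taller metal tin on the other stand where it is.

Things in the scene. Friction and masses are not known exactly. Their poses are not given: they have to be found in the camera images.
- soil_dish: Round glass dish of dark soil, 69 mm across, 15 mm high, 45 g; origin: centre of underside. Starts at z = 0.036 on one of two like fixed stands (see tin; which is where varies). Its x axis runs along the stand's slot, away from the robot and to its left, 40 to 68 degrees from straight ahead: enter under it from the -x end. It rests on the stand by its edges, with nothing under its middle.
- dish_lifter: Lifter (spatula), 150 g, flat on the mat at first. Origin: underside, below the grip. Blade 30 mm wide, 3 thick, along +x to a nose at 120 mm; lip across it at x = 45-48 mm, 10 high: a well seated dish has its centre at x = 85. Upright square black grip 24 x 24 mm, faces square to x and y, from z = 14 to 80 mm; foot under it 50 mm wide, 6 thick, x = -25 to 20.
- cork_mat: Round cork mat, 160 mm across and 4 mm thick (top at z = 0.004), fixed on the worktop to the robot's right; origin at the centre of its underside.
- tin: Aluminium tin, 60 mm across, 26 high, to be left on its stand; origin: centre of underside, at z = 0.036. Each stand is an aluminium channel 76 mm long (along x of what lies on it), 68 wide, 36 high: 3 mm floor, side walls, two top flanges 10 wide, 3 thick, carrying dish or tin, with a 48 mm wide slot between them. Slot and space below (z 0.003 to 0.036) are open at both ends.
Things that resemble listed ones, but are neither listed nor needed, are in the scene too. Leave any green look-alike of the soil_dish alone.

How it is judged (in metres and radians):
On the way, in this order (a step that is already met when the one before it is completed fails the run):
1. the dish is lifted at least 20 mm off the stand, on the lifter's blade (x of soil_dish in the frame of dish_lifter between 0.055 and 0.115 m and y of soil_dish in the frame of dish_lifter between -0.02 and 0.02 m and z of soil_dish in the frame of dish_lifter below 0.015 m and angle between soil_dish's own z axis and vertical below 0.26 rad and height (world z) of soil_dish above 0.056 m), for 0.2 s.
2. the lifter, still held by the fingers and with the dish on its blade, is brought down to within about 12 mm of the cork mat, dish over the middle of the mat (x of soil_dish in the frame of dish_lifter between 0.055 and 0.115 m and y of soil_dish in the frame of dish_lifter between -0.02 and 0.02 m and z of soil_dish in the frame of dish_lifter below 0.015 m and angle between soil_dish's own z axis and vertical below 0.26 rad and horizontal distance between soil_dish and cork_mat below 0.05 m and height (world z) of dish_lifter below 0.016 m and contact force between the fingers and dish_lifter above 0.5 N), for 0.1 s.
At the end, for the whole second after the job is handed in: The lifter is at rest flat on the cork mat (tilt under 10 degrees) and released; the dish is at rest and level (within 10 degrees) on its blade, dish centre 55 to 115 mm ahead of the grip axis and within 20 mm of the blade's middle line, and within 50 mm of the mat's centre seen from above (x of soil_dish in the frame of dish_lifter between 0.055 and 0.115 m and y of soil_dish in the frame of dish_lifter between -0.02 and 0.02 m and z of soil_dish in the frame of dish_lifter below 0.015 m and horizontal distance between soil_dish and cork_mat below 0.05 m and angle between each of soil_dish, dish_lifter's own z axis and vertical below 0.17 rad and height (world z) of dish_lifter below 0.012 m and linear speed of each of soil_dish, dish_lifter below 0.02 m/s); the robot touches nothing.
It fails at once if the gripper or arm touches the dish (contact force between any of the fingers, the arm and soil_dish above 1 N).
It fails at once if the tin is shifted by more than 30 mm (distance of tin from where it was at the start of the episode above 0.03 m).
It also fails if it takes over 45 s, if anything falls off the work surface, if the arm or the gripper's body presses on something with over 40 N, if the wrist force passes 120 N, or if a joint passes its speed limit or range.

## Working session

There is one attempt and no reset: what is moved stays moved. The work goes in short steps, Python scripts to look and compute and a tool call to move; the robot and the scene stay as the last step left them, time stands still between calls to the robot, and variables do not carry over. Pictures are saved under pics/ and viewed, about 8 in all and at most 12, crops included, and the job is handed in when it is done.

Besides the shell and the picture viewer there is one more tool, called after "Emit:" in YAML: its name, and indented under it one key for each argument. apply_moves: Moves the arm, as the interface text tells. Its arguments: {"type":"object","properties":{"targets":{"type":"array"},"jaw":{"type":"number"}},"required":["targets"]}

```bash
mkdir -p pics; ls; python3 - <<'E'
from cell import *
import cv2,numpy as np
s=read_state();print({k:np.round(v,3).tolist() for k,v in s.items()})
for n in ("top","side"):
    im=get_image(n);cv2.imwrite(f"pics/{n}0.png",im[:,:,::-1]);c=calibration(n);print(n,c)
E
```

```text
pics
{'clock': 0.0, 'qpos': [-1.381, 0.629, 0.038, 1.518, -0.027, 0.996, -0.02], 'qd': [-0.0, 0.001, -0.001, -0.001, -0.0, -0.001, 0.001], 'tau': [-0.0, -56.34, 1.226, -19.344, 0.011, 0.011, -0.0], 'eef_pos': [164.267, 628.218, 230.356], 'tool_rot': [-1.573, -0.0, -0.256], 'force': [0.128, 0.208, -0.65], 'torque': [0.022, 0.023, -0.017], 'width': 85.42}
top {'fx': 495.07947387020624, 'fy': 495.07947387020624, 'cx': 312.51581739822126, 'cy': 199.78120381329518, 'world_from_camera': array([[ 1.78010643e-02, -9.84900701e-01,  1.72202589e-01,
         3.28663037e+02],
       [-9.99664242e-01, -2.07753511e-02, -1.54850775e-02,
        -1.76935966e+02],
       [ 1.88288330e-02, -1.71869120e-01, -9.84939836e-01,
         1.24821200e+03],
       [ 0.00000000e+00,  0.00000000e+00,  0.00000000e+00,
         1.00000000e+00]])}
side {'fx': 410.5292395431287, 'fy': 410.5292395431287, 'cx': 310.4232916140637, 'cy': 200.5290900630274, 'world_from_camera': array([[-8.49735587e-01, -3.38643671e-01,  4.04066698e-01,
         1.40930276e+02],
       [-5.26822314e-01,  5.16059848e-01, -6.75381732e-01,
         4.45929934e+02],
       [ 2.01911500e-02, -7.86767245e-01, -6.16919460e-01,
         6.37691567e+02],
       [ 0.00000000e+00,  0.00000000e+00,  0.00000000e+00,
         1.00000000e+00]])}
```

View pics/top0.png

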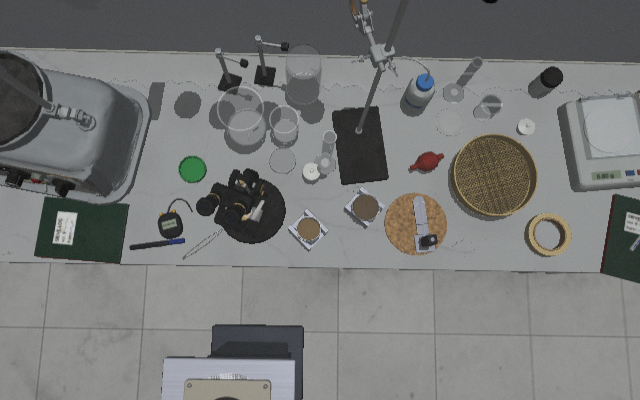

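View pics/side0.png

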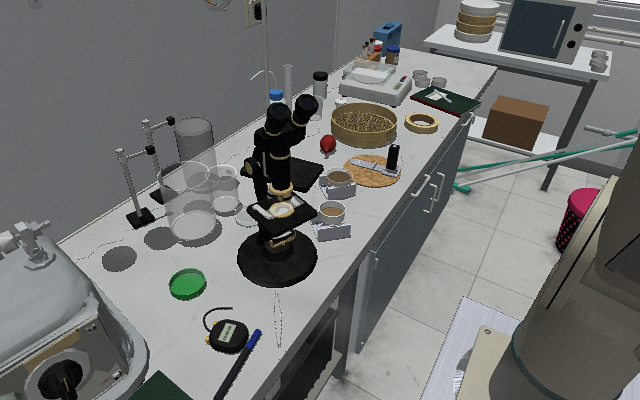

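The top view shows two stands at about (308,229) and (365,207). The cork mat is at (415,223), with the lifter's black grip at (428,240) and its blade pointing up the image. I'll zoom in to tell the dish from the tin.

```bash
python3 - <<'E'
import cv2,numpy as np
t=cv2.imread("pics/top0.png")[180:265,280:460];s=cv2.imread("pics/side0.png")[135:250,300:420]
a=cv2.resize(t,None,fx=4.4,fy=4.4,interpolation=2)[:, :792];b=cv2.resize(s,None,fx=4.4,fy=4.4,interpolation=2)
cv2.imwrite("pics/tz.png",a);cv2.imwrite("pics/sz.png",b)
E
```

```text
(no output)
```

View pics/tz.png

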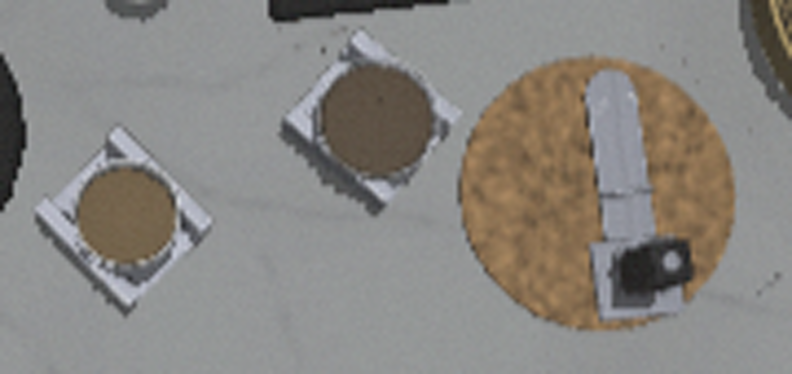

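View pics/sz.png

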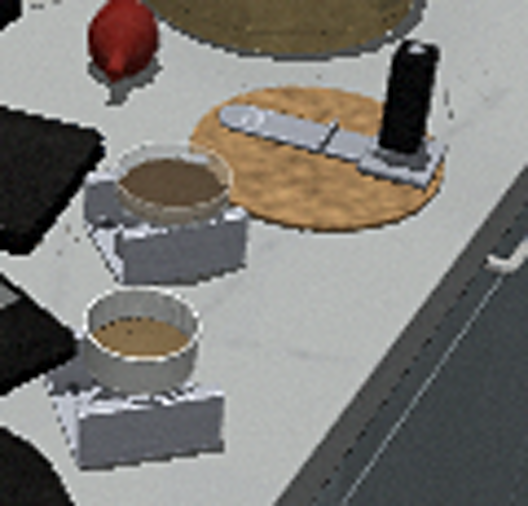

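```bash
cat > h.py <<'E'
from cell import *
import cv2,numpy as np
np.set_printoptions(precision=2,suppress=True)
from scipy.spatial.transform import Rotation as Ro
def ray(c,p):
    T=c["world_from_camera"];d=T[:3,:3]@np.array([(p[0]-c["cx"])/c["fx"],(p[1]-c["cy"])/c["fy"],1.]);return T[:3,3],d
def onz(c,p,z):
    o,d=ray(c,p);return (o+d*(z-o[2])/d[2])
def tri(c1,p1,c2,p2):
    o1,d1=ray(c1,p1);o2,d2=ray(c2,p2)
    k=np.linalg.lstsq(np.c_[d1,-d2],o2-o1,rcond=None)[0];a=o1+k[0]*d1;b=o2+k[1]*d2
    return (a+b)/2,np.linalg.norm(a-b)
def proj(c,P):
    q=np.linalg.inv(c["world_from_camera"])@np.r_[P,1];return np.array([c["fx"]*q[0]/q[2]+c["cx"],c["fy"]*q[1]/q[2]+c["cy"]])
E
python3 - <<'E'
from h import *
t=calibration("top");s=calibration("side")
Z=lambda u,v:(280+u/4.4,180+v/4.4); S=lambda u,v:(300+u/4.4,135+v/4.4)
print("eyepiece",tri(t,(207,205),s,(270,118)),tri(t,(207,205),s,(305,105)),tri(t,(243,178),s,(305,105)),tri(t,(243,178),s,(270,118)))
print("base mic",onz(t,(250,212),15))
im=cv2.imread("pics/top0.png")
hsv=cv2.cvtColor(im,cv2.COLOR_BGR2HSV)
m=np.zeros(im.shape[:2],np.uint8)
print("mat ends L,R,T,B",onz(t,Z(459,190),4),onz(t,Z(735,195),4),onz(t,Z(597,56),4),onz(t,Z(597,330),4))
print("dish",onz(t,Z(377,121),46),"tin",onz(t,Z(126,215),50))
# stand corners, top flange z36
for n,p in dict(top=(362,32),right=(460,112),left=(285,120),bot=(378,208)).items(): print(n,onz(t,Z(*p),36))
print("nose",onz(t,Z(610,70),7),"blade sides",onz(t,Z(584,97),7),onz(t,Z(638,97),7),"foot BL",onz(t,Z(598,320),10),"foot BR",onz(t,Z(685,308),10))
print("grip top",tri(t,Z(673,262),s,S(424,47)))
print("retort rod base",onz(t,(360,131),10),"rod at top",onz(t,(385,50),300))
E
```

```text
eyepiece (array([474.46,   2.81, 357.3 ]), np.float64(8.447714504446575)) (array([449.73, -13.51, 384.57]), np.float64(36.57276226137715)) (array([498.01, -74.12, 351.8 ]), np.float64(54.90102950981843)) (array([529.04, -58.6 , 317.92]), np.float64(4.149156234071953))
base mic [509.81 -39.84  15.  ]
mat ends L,R,T,B [ 489.77 -379.78    4.  ] [ 490.09 -539.69    4.  ] [ 570.17 -461.11    4.  ] [ 410.84 -458.22    4.  ]
dish [ 522.31 -327.17   46.  ] tin [ 466.17 -187.62   50.  ]
top [ 574.99 -319.91   36.  ]
right [ 530.06 -375.44   36.  ]
left [ 523.41 -276.4    36.  ]
bot [ 474.54 -328.94   36.  ]
nose [ 561.46 -467.87    7.  ] blade sides [ 545.2  -452.41    7.  ] [ 545.86 -483.88    7.  ] foot BL [ 416.12 -457.54   10.  ] foot BR [ 423.89 -507.42   10.  ]
grip top (array([ 439.31, -482.31,   85.85]), np.float64(6.810847964586125))
retort rod base [ 729.77 -316.96   10.  ] rod at top [ 810.61 -335.51  300.  ]
```

The dish is on the stand nearer the mat: shallow glass, dark soil, about (522,-327), slot yaw about 49°. The tin is on the other stand at (466,-188). The lifter is at about (444,-480), yaw about 6°, and the mat centre is at (490,-460). The microscope is about 360 mm high, so I'll pass over it.

```bash
cat >> h.py <<'E'
def plan(way,yaw_end,sh=0.95,tr=0.95,q=0.05,yaw0=None,n=None):
    """rows (tool frame) through world waypoints, tool down, turning evenly to yaw_end (deg)"""
    s=read_state();p=np.array(s["eef_pos"],float);y=np.degrees(s["tool_rot"][2])
    if yaw0 is not None:y=yaw0
    pts=[p]+[np.array(w,float) for w in way];L=[np.linalg.norm(b-a) for a,b in zip(pts,pts[1:])]
    dy=(yaw_end-y+180)%360-180
    n=n or int(max(sum(np.ceil(l/(40*sh)) for l in L),np.ceil(abs(dy)/(8*tr))))
    cum=np.r_[0,np.cumsum(L)];out=[]
    y0=y
    for k in range(1,n+1):
        d=cum[-1]*k/n;tgt=np.array([np.interp(d,cum,[a[i] for a in pts]) for i in range(3)])
        R=(Ro.from_euler('z',y,degrees=True)*Ro.from_euler('x',-90,degrees=True)).as_matrix()
        v=np.round(R.T@(tgt-p)/40/q)*q;t=np.round(-(y0+dy*k/n-y)/8/q)*q
        p=p+R@v*40;y=y-8*t
        out.append([round(float(a),2)+0.0 for a in v]+[0,round(float(t),2)+0.0,0])
    for i in range(0,n,12):print(out[i:i+12])
    print("end",p,y)
E
python3 - <<'E'
from h import *
plan([(170,625,440),(500,250,440),(530,-150,440),(445,-480,300)],-173.7,yaw0=-14.7+0)
E
```

```text
[[0.05, -0.9, 0.0, 0, 0.5, 0], [0.0, -0.9, 0.0, 0, 0.45, 0], [0.05, -0.9, 0.0, 0, 0.5, 0], [0.0, -0.9, 0.0, 0, 0.5, 0], [0.05, -0.9, 0.0, 0, 0.45, 0], [0.2, -0.75, -0.05, 0, 0.5, 0], [0.85, 0.0, -0.2, 0, 0.5, 0], [0.9, 0.0, -0.1, 0, 0.5, 0], [0.9, 0.0, -0.05, 0, 0.45, 0], [0.9, 0.0, 0.05, 0, 0.5, 0], [0.9, 0.0, 0.05, 0, 0.5, 0], [0.9, 0.0, 0.15, 0, 0.45, 0]]
[[0.9, 0.0, 0.2, 0, 0.5, 0], [0.85, 0.0, 0.25, 0, 0.5, 0], [0.85, 0.0, 0.3, 0, 0.45, 0], [0.8, 0.0, 0.4, 0, 0.5, 0], [0.8, 0.0, 0.4, 0, 0.5, 0], [0.8, 0.0, 0.5, 0, 0.5, 0], [0.7, 0.0, 0.5, 0, 0.45, 0], [0.75, 0.0, 0.4, 0, 0.5, 0], [0.9, 0.0, 0.1, 0, 0.5, 0], [0.9, 0.0, 0.2, 0, 0.45, 0], [0.85, 0.0, 0.2, 0, 0.5, 0], [0.9, 0.0, 0.3, 0, 0.5, 0]]
[[0.8, 0.0, 0.35, 0, 0.45, 0], [0.85, 0.0, 0.35, 0, 0.5, 0], [0.75, 0.0, 0.45, 0, 0.5, 0], [0.75, 0.0, 0.5, 0, 0.45, 0], [0.7, 0.0, 0.55, 0, 0.5, 0], [0.7, 0.0, 0.6, 0, 0.5, 0], [0.65, 0.1, 0.6, 0, 0.5, 0], [0.7, 0.35, 0.4, 0, 0.45, 0], [0.7, 0.3, 0.5, 0, 0.5, 0], [0.65, 0.35, 0.5, 0, 0.5, 0], [0.65, 0.35, 0.55, 0, 0.45, 0], [0.55, 0.35, 0.6, 0, 0.5, 0]]
[[0.55, 0.35, 0.65, 0, 0.5, 0], [0.5, 0.35, 0.7, 0, 0.45, 0], [0.45, 0.35, 0.7, 0, 0.5, 0], [0.4, 0.3, 0.7, 0, 0.5, 0], [0.35, 0.35, 0.75, 0, 0.5, 0]]
end [ 444.21 -479.16  300.48] -173.89999999999995
```

Emit:
apply_moves:
  targets:
    - [0.05, -0.9, 0, 0, 0.5, 0]
    - [0, -0.9, 0, 0, 0.45, 0]
    - [0.05, -0.9, 0, 0, 0.5, 0]
    - [0, -0.9, 0, 0, 0.5, 0]
    - [0.05, -0.9, 0, 0, 0.45, 0]
    - [0.2, -0.75, -0.05, 0, 0.5, 0]
    - [0.85, 0, -0.2, 0, 0.5, 0]
    - [0.9, 0, -0.1, 0, 0.5, 0]
    - [0.9, 0, -0.05, 0, 0.45, 0]
    - [0.9, 0, 0.05, 0, 0.5, 0]
    - [0.9, 0, 0.05, 0, 0.5, 0]
    - [0.9, 0, 0.15, 0, 0.45, 0]
  jaw: 1

```text
clock: 1.6
eef_pos: [318.8, 456.4, 441.2]
tool_rot: [-1.571, -0.0, -1.07]
force: [0.1, -0.4, 0.1]
width: 85.4
```

Emit:
apply_moves:
  targets:
    - [0.9, 0, 0.2, 0, 0.5, 0]
    - [0.85, 0, 0.25, 0, 0.5, 0]
    - [0.85, 0, 0.3, 0, 0.45, 0]
    - [0.8, 0, 0.4, 0, 0.5, 0]
    - [0.8, 0, 0.4, 0, 0.5, 0]
    - [0.8, 0, 0.5, 0, 0.5, 0]
    - [0.7, 0, 0.5, 0, 0.45, 0]
    - [0.75, 0, 0.4, 0, 0.5, 0]
    - [0.9, 0, 0.1, 0, 0.5, 0]
    - [0.9, 0, 0.2, 0, 0.45, 0]
    - [0.85, 0, 0.2, 0, 0.5, 0]
    - [0.9, 0, 0.3, 0, 0.5, 0]

```text
clock: 3.1
eef_pos: [511.6, 91.7, 441.4]
tool_rot: [-1.571, 0.001, -1.887]
force: [-0.4, -0.2, -0.4]
width: 85.1
```

Emit:
apply_moves:
  targets:
    - [0.8, 0, 0.35, 0, 0.45, 0]
    - [0.85, 0, 0.35, 0, 0.5, 0]
    - [0.75, 0, 0.45, 0, 0.5, 0]
    - [0.75, 0, 0.5, 0, 0.45, 0]
    - [0.7, 0, 0.55, 0, 0.5, 0]
    - [0.7, 0, 0.6, 0, 0.5, 0]
    - [0.65, 0.1, 0.6, 0, 0.5, 0]
    - [0.7, 0.35, 0.4, 0, 0.45, 0]
    - [0.7, 0.3, 0.5, 0, 0.5, 0]
    - [0.65, 0.35, 0.5, 0, 0.5, 0]
    - [0.65, 0.35, 0.55, 0, 0.45, 0]
    - [0.55, 0.35, 0.6, 0, 0.5, 0]

```text
clock: 4.6
eef_pos: [485.6, -318.0, 369.2]
tool_rot: [-1.571, 0.001, -2.697]
force: [-0.1, 0.3, -0.9]
width: 85.0
```

```bash
python3 - <<'E'
from h import *
s=read_state();print(s["qpos"]);c=calibration("wrist")
cv2.imwrite("pics/w1.png",get_image("wrist")[:,:,::-1]);np.save("w1.npy",c,allow_pickle=True)
print(c["fx"],c["world_from_camera"]);
for P in [(522,-327,46),(445,-480,84),(490,-460,4)]:print(proj(c,P))
plan([(445,-480,300)],-173.7)
E
```

```text
[ 0.02  0.51  0.84  1.53 -0.39  1.28 -0.21]
325.7538091499453 [[   0.43   -0.87   -0.25  548.38]
 [  -0.9    -0.41   -0.12 -287.62]
 [  -0.      0.27   -0.96  511.88]
 [   0.      0.      0.      1.  ]]
[339.   137.11]
[413.34 236.84]
[403.06 189.21]
[[0.5, 0.35, 0.65, 0, 0.45, 0], [0.45, 0.35, 0.65, 0, 0.5, 0], [0.45, 0.3, 0.7, 0, 0.45, 0], [0.35, 0.35, 0.7, 0, 0.45, 0], [0.35, 0.35, 0.75, 0, 0.5, 0]]
end [ 444.01 -479.81  299.65] -173.7972671469907
```

View pics/w1.png

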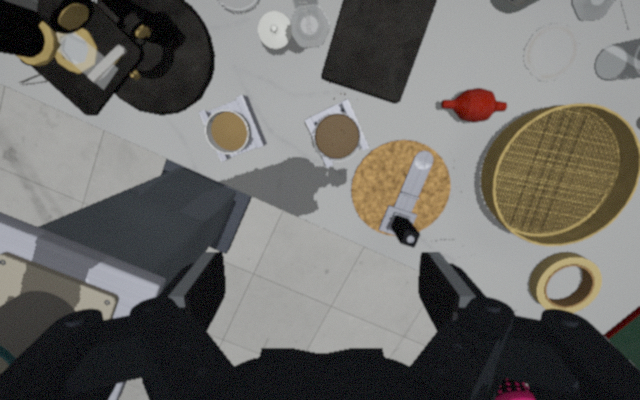

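Emit:
apply_moves:
  targets:
    - [0.5, 0.8, 0.65, 0, 0.45, 0]
    - [0.45, 0.9, 0.65, 0, 0.5, 0]
    - [0.45, 0.9, 0.7, 0, 0.45, 0]
    - [0.35, 0.9, 0.7, 0, 0.45, 0]
    - [0.35, 0.9, 0.75, 0, 0.5, 0]
    - [0, 0.4, 0, 0, 0, 0]
    - [0, 0, 0, 0, 0, 0]

```text
clock: 5.52
eef_pos: [450.4, -473.3, 176.5]
tool_rot: [-1.574, -0.001, -3.021]
force: [0.5, 0.4, -0.4]
width: 85.2
```

```bash
python3 - <<'E'
from h import *
s=read_state();c=calibration("wrist");print(s["qpos"],s["eef_pos"],s["tool_rot"])
cv2.imwrite("pics/w2.png",get_image("wrist")[:,:,::-1]);np.save("w2.npy",c,allow_pickle=True)
for P in [(522,-327,46),(445,-480,84),(490,-460,4)]:print(proj(c,P))
E
```

```text
[ 0.36  0.82  0.76  1.57 -0.63  1.02 -0.14] [ 450.38 -473.29  176.48] [-1.57 -0.   -3.02]
[150.5   81.39]
[330.82 210.64]
[314.1  137.87]
```

View pics/w2.png

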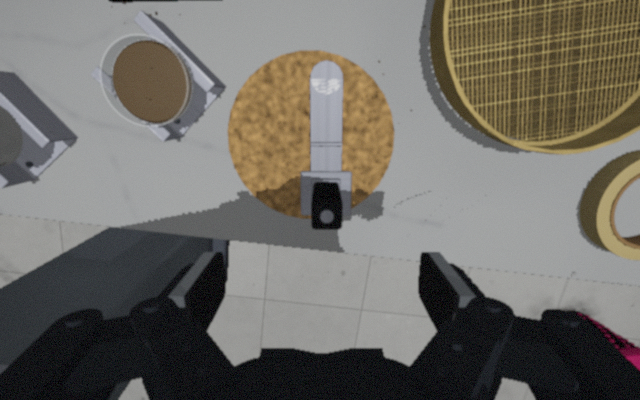

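```bash
python3 - <<'E'
from h import *
c=np.load("w2.npy",allow_pickle=True).item()
im=cv2.imread("pics/w2.png");hsv=cv2.cvtColor(im,cv2.COLOR_BGR2HSV)
print("soilhsv",hsv[80,150],"cork",hsv[120,270])
def blob(lo,hi,box):
    x0,y0,x1,y1=box;m=cv2.inRange(hsv,lo,hi);k=np.zeros_like(m);k[y0:y1,x0:x1]=m[y0:y1,x0:x1]
    k=cv2.morphologyEx(k,cv2.MORPH_CLOSE,np.ones((5,5)));cs=max(cv2.findContours(k,0,1)[0],key=cv2.contourArea)
    return cv2.fitEllipse(cv2.convexHull(cs)),cs
s,cs=blob((3,50,40),(20,160,140),(95,30,200,135));print("soil",s)
for z in(42,46,48):
    P=np.array([onz(c,p[0],z) for p in cs]);print(z,"centre",onz(c,s[0],z),cv2.minEnclosingCircle(P[:,:2].astype(np.float32)))
m,cs=blob((5,90,60),(25,255,255),(215,40,405,228));P=np.array([onz(c,p[0],4)[:2] for p in cv2.convexHull(cs)]).astype(np.float32);print("mat",cv2.minEnclosingCircle(P),cv2.fitEllipse(P))
a=onz(c,(326.5,61),7);print("nose",a,"sides",onz(c,(310,100),7),onz(c,(344,100),7),"lip ends",onz(c,(310,145),14),onz(c,(343,145),14))
print("foot corners",onz(c,(302,172),10),onz(c,(352,172),10))
g=onz(c,(327,216),84);print("griptop",g,"yaw",np.degrees(np.arctan2(*(a-g)[[1,0]])))
z=cv2.resize(im[0:150,80:240],None,fx=4.5,fy=4,interpolation=2);z=cv2.resize(im[0:150,80:240],None,fx=4,fy=4,interpolation=2);cv2.imwrite("pics/w2z.png",z)
E
```

```text
soilhsv [ 18  84 100] cork [ 17 129 150]
soil ((149.68661499023438, 80.96229553222656), (70.26405334472656, 83.67398071289062), 154.60130310058594)
42 centre [ 522.29 -324.34   42.  ] ((521.189697265625, -325.83905029296875), 30.92108154296875)
46 centre [ 522.25 -326.37   46.  ] ((521.16650390625, -327.84197998046875), 30.47457504272461)
48 centre [ 522.23 -327.38   48.  ] ((521.1547241210938, -328.8432922363281), 30.251447677612305)
mat ((487.57916259765625, -456.728759765625), 78.9896011352539) ((487.6492614746094, -456.7895812988281), (157.17881774902344, 157.4011688232422), 52.33600616455078)
nose [ 558.56 -463.22    7.  ] sides [ 523.84 -452.37    7.  ] [ 527.62 -483.29    7.  ] lip ends [ 483.97 -457.11   14.  ] [ 487.71 -487.56   14.  ]
foot corners [ 456.9  -452.25   10.  ] [ 462.78 -500.06   10.  ]
griptop [ 440.39 -477.67   84.  ] yaw 6.971857613523603
```

View pics/w2z.png

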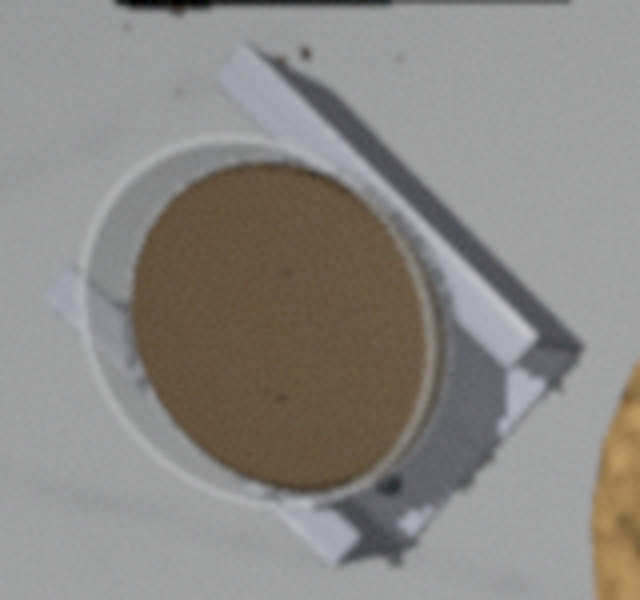

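```bash
python3 - <<'E'
from h import *
c=np.load("w2.npy",allow_pickle=True).item()
Z=lambda u,v:(80+u/4-.4,v/4-.4)
A,B,C,D=[onz(c,Z(*p),36)[:2] for p in [(245,45),(540,335),(335,562),(46,295)]]
yaw=lambda v:np.degrees(np.arctan2(v[1],v[0]))
print(A,B,C,D,"lenAB",np.linalg.norm(A-B),"BC",np.linalg.norm(B-C),"yaws",yaw(A-B),yaw(D-C),yaw(B-C)+90,yaw(C-B)-90)
u=(A-B)/np.linalg.norm(A-B);print("centre",(B+C)/2+38*u,(A+B+C+D)/4)
for n,p in dict(l=(82,300),t=(230,134),r=(438,320),b=(262,505)).items():print(n,onz(c,Z(*p),51))
plan([(440.5,-478,60)],7-180)
E
```

```text
[ 573.36 -315.63] [ 526.94 -374.27] [ 475.34 -331.92] [ 522.46 -273.92] lenAB 74.78237487408391 BC 66.75561271740966 yaws 51.636971000257965 50.910791481596284 50.62601673115797 50.62601673115796
centre [ 524.73 -323.3 ] [ 524.52 -323.94]
l [ 522.23 -290.88   51.  ]
t [ 555.14 -320.29   51.  ]
r [ 526.91 -359.31   51.  ]
b [ 487.34 -324.46   51.  ]
[[0.05, 0.75, 0.0, 0, 0.0, 0], [0.1, 0.7, 0.05, 0, 0.0, 0], [0.05, 0.75, 0.0, 0, 0.0, 0], [0.1, 0.75, 0.05, 0, 0.0, 0]]
end [ 439.87 -479.06   59.72] -173.0147891170529
```

Everything measured in the wrist camera agrees. Grip (440,-478), lifter yaw 7°, stand centre about (524.7,-324), slot yaw about 51°, dish about (521.5,-325.5), mat (488,-457). I'll descend and grasp.

Emit:
apply_moves:
  targets:
    - [0.1, 0.75, 0.05, 0, 0, 0]
    - [0.1, 0.75, 0.05, 0, 0, 0]
    - [0.1, 0.75, 0, 0, 0, 0]
    - [0, 0.75, 0, 0, 0, 0]
    - [0, 0.35, 0, 0, 0, 0]
    - [0, 0, 0, 0, 0, 0]

```text
clock: 6.32
eef_pos: [440.2, -479.6, 43.7]
tool_rot: [-1.571, 0.0, -3.019]
force: [-0.5, -0.4, -0.5]
width: 85.8
```

```bash
python3 - <<'E'
from h import *
s=read_state();print(s["eef_pos"],s["tool_rot"],s["force"]);plan([(440,-478,43)],7-180)
E
```

```text
[ 440.25 -479.56   43.73] [-1.57  0.   -3.02] [-0.54 -0.4  -0.55]
[[0.0, 0.0, -0.05, 0, 0.0, 0]]
end [ 440.01 -477.57   43.73] -172.98754435166384
```

Emit:
apply_moves:
  targets:
    - [0, 0, -0.05, 0, 0, 0]
    - [0, 0, 0, 0, 0, 0]
    - [0, 0, 0, 0, 0, 0]
    - [0, 0, 0, 0, 0, 0]
    - [0, 0, 0, 0, 0, 0]
    - [0, 0, 0, 0, 0, 0]
    - [0, 0, 0, 0, 0, 0]
    - [0, 0, 0, 0, 0, 0]
  jaw: -1

```text
clock: 7.32
eef_pos: [439.5, -478.4, 43.9]
tool_rot: [-1.57, 0.001, -3.02]
force: [-0.4, 1.5, 5.2]
width: 23.5
```

Emit:
apply_moves:
  targets:
    - [0, -0.25, 0, 0, 0, 0]
    - [0, -0.5, 0, 0, 0, 0]
    - [0, -0.5, 0, 0, 0, 0]
    - [0, 0, 0, 0, 0, 0]
    - [0, 0, 0, 0, 0, 0]

```text
clock: 7.95
eef_pos: [439.4, -477.7, 93.3]
tool_rot: [-1.571, 0.0, -3.02]
force: [0.4, -0.4, -1.3]
width: 23.6
```

```bash
python3 - <<'E'
from h import *
s=read_state();c=calibration("wrist");print(s["eef_pos"],s["tool_rot"])
cv2.imwrite("pics/w3.png",get_image("wrist")[:,:,::-1]);np.save("w3.npy",c,allow_pickle=True)
E
```

```text
[ 439.37 -477.71   93.3 ] [-1.57  0.   -3.02]
```

View pics/w3.png

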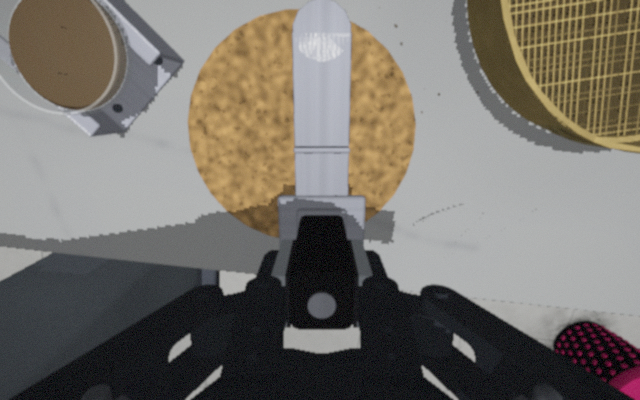

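```bash
python3 - <<'E'
from h import *
c=np.load("w3.npy",allow_pickle=True).item()
s=read_state();e=np.array(s["eef_pos"]);y=s["tool_rot"][2]+np.pi
for n,P in dict(nose=(120,0,3),lipL=(46.5,15,10),lipR=(46.5,-15,10),bL=(90,15,3),bR=(90,-15,3),ftL=(20,25,6),ftR=(20,-25,6),top=(0,0,80)).items():
    p=Ro.from_euler('z',y).apply(P)+e-[0,0,40];print(n,proj(c,p))
yaw=np.radians(51);u=np.array([np.cos(yaw),np.sin(yaw)]);print("yaw now",np.degrees(y))
d=np.array([521.5,-325.5]);st=np.array([524.7,-324.]);v=np.array([-u[1],u[0]])
print("along,lat of dish rel stand",(d-st)@u,(d-st)@v)
for k in (180,86): print(k,d-k*u)
plan([(*(d-182*u),93)],51-180)
E
```

```text
nose [322.83   0.28]
lipL [294.33 152.43]
lipR [350.85 152.48]
bL [293.59  66.02]
bR [351.84  66.07]
ftL [278.23 198.43]
ftR [366.75 198.53]
top [322.82 306.66]
yaw now 6.948223063319472
along,lat of dish rel stand -3.179544193544965 1.5428864900875863
180 [ 408.22 -465.39]
86 [ 467.38 -392.33]
[[0.15, 0.0, -0.05, 0, -0.9, 0], [0.1, 0.0, -0.1, 0, -0.95, 0], [0.1, 0.0, -0.05, 0, -0.9, 0], [0.1, 0.0, -0.15, 0, -0.9, 0], [0.1, 0.0, -0.1, 0, -0.95, 0], [0.05, 0.0, -0.1, 0, -0.9, 0]]
end [ 407.45 -467.3    92.83] -129.0517769366806
```

Emit:
apply_moves:
  targets:
    - [0.15, 0, -0.05, 0, -0.9, 0]
    - [0.1, 0, -0.1, 0, -0.95, 0]
    - [0.1, 0, -0.05, 0, -0.9, 0]
    - [0.1, 0, -0.15, 0, -0.9, 0]
    - [0.1, 0, -0.1, 0, -0.95, 0]
    - [0.05, 0, -0.1, 0, -0.9, 0]
    - [0, 0, 0, 0, 0, 0]
    - [0, 0, 0, 0, 0, 0]

```text
clock: 9.0
eef_pos: [407.6, -467.8, 92.9]
tool_rot: [-1.571, 0.0, -2.255]
force: [-0.5, -0.8, -1.7]
width: 23.2
```

```bash
python3 - <<'E'
from h import *
s=read_state();c=calibration("wrist");print(s["eef_pos"],s["tool_rot"],np.degrees(s["tool_rot"][2])+180,s["qpos"])
im=get_image("wrist")[:,:,::-1];np.save("w4.npy",c,allow_pickle=True)
cv2.imwrite("pics/w4.png",im);cv2.imwrite("pics/w4z.png",cv2.resize(im[0:200,200:440],None,fx=3,fy=3,interpolation=2))
E
```

```text
[ 407.63 -467.76   92.91] [-1.57  0.   -2.25] 50.82524801633491 [ 0.52  0.81  0.48  1.73 -0.53  0.73  0.59]
```

View pics/w4z.png

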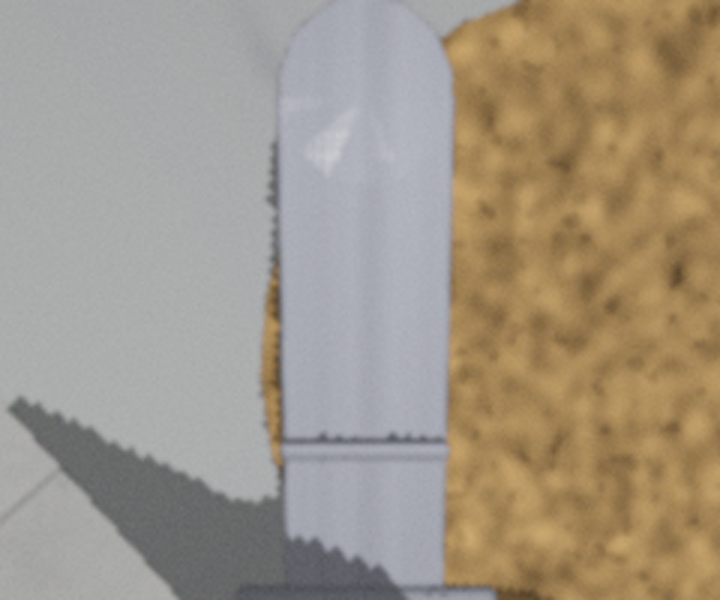

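Emit:
apply_moves:
  targets:
    - [0, 0.5, 0, 0, 0, 0]
    - [0, 0.45, 0, 0, 0, 0]
    - [0, 0, 0, 0, 0, 0]
    - [-0.4, 0, 0, 0, 0, 0]
    - [-0.4, 0, 0, 0, 0, 0]
    - [-0.4, 0, 0, 0, 0, 0]
    - [0, 0, 0, 0, 0, 0]
    - [0, 0, 0, 0, 0, 0]

```text
clock: 10.05
eef_pos: [437.7, -431.0, 55.6]
tool_rot: [-1.57, -0.001, -2.252]
force: [-1.2, 0.3, -1.5]
width: 23.3
```

```bash
python3 - <<'E'
from h import *
s=read_state();print(s["eef_pos"],s["tool_rot"],s["force"])
t=get_image("top")[185:255,330:450,::-1];a=get_image("side")[135:225,310:420,::-1]
a=cv2.resize(a,None,fx=4,fy=4,interpolation=2);t=cv2.resize(t,(480,280),interpolation=2)
o=np.zeros((650,480,3),np.uint8);o[:360,:440]=a;o[365:645]=t
cv2.imwrite("pics/m1.png",cv2.resize(o,(443,600)))
plan([(468,-392.8,54)],51-180,sh=.45)
E
```

```text
[ 437.71 -430.96   55.59] [-1.57 -0.   -2.25] [-1.16  0.25 -1.53]
[[-0.4, 0.0, 0.0, 0, 0.0, 0], [-0.4, 0.0, 0.0, 0, 0.0, 0], [-0.45, 0.05, 0.0, 0, 0.0, 0]]
end [ 468.69 -392.62   53.49] -129.11855894870772
```

View pics/m1.png

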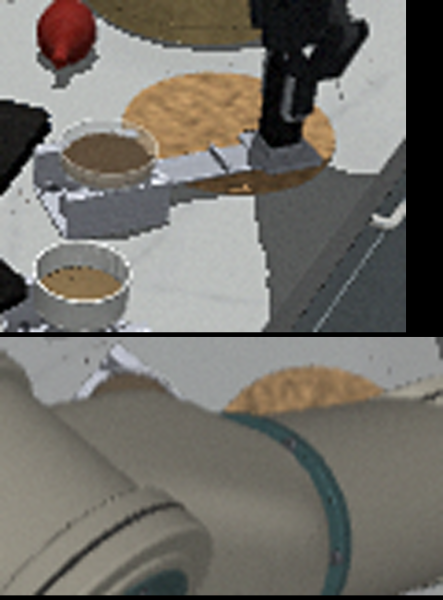

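The side view shows the blade entering the slot under the dish, clear of the flanges, with no force on the tool. I'll go on.

Emit:
apply_moves:
  targets:
    - [-0.4, 0, 0, 0, 0, 0]
    - [-0.4, 0, 0, 0, 0, 0]
    - [-0.4, 0, 0, 0, 0, 0]
    - [0, 0, 0, 0, 0, 0]
    - [0, 0, 0, 0, 0, 0]

```text
clock: 10.78
eef_pos: [467.8, -393.6, 55.4]
tool_rot: [-1.571, -0.001, -2.252]
force: [0.4, -0.7, -1.8]
width: 23.6
```

```bash
python3 - <<'E'
from h import *
s=read_state();c=calibration("wrist");print(s["eef_pos"],s["tool_rot"],s["force"])
im=get_image("wrist")[:,:,::-1];cv2.imwrite("pics/w5.png",im);np.save("w5.npy",c,allow_pickle=True)
a=get_image("side")[135:225,310:420,::-1]
o=np.zeros((390,760,3),np.uint8);o[:360,:440]=cv2.resize(a,None,fx=4,fy=4,interpolation=2);o[:390,440:]=im[0:390:1,160:480]
cv2.imwrite("pics/m2.png",o)
e=np.array(s["eef_pos"]);y=s["tool_rot"][2]+np.pi
for n,P in dict(dishc=(85,0,26),rimnear=(50.5,0,36),rimfar=(119.5,0,36),L=(85,34.5,36)).items():
    p=Ro.from_euler('z',y).apply(P)+e-[0,0,40];print(n,proj(c,p)-[160,0]+[440,0])
E
```

```text
[ 467.83 -393.63   55.37] [-1.57 -0.   -2.25] [ 0.43 -0.71 -1.8 ]
dishc [602.29  72.33]
rimnear [602.22 152.13]
rimfar [602.47 -24.47]
L [520.26  69.86]
```

View pics/m2.png

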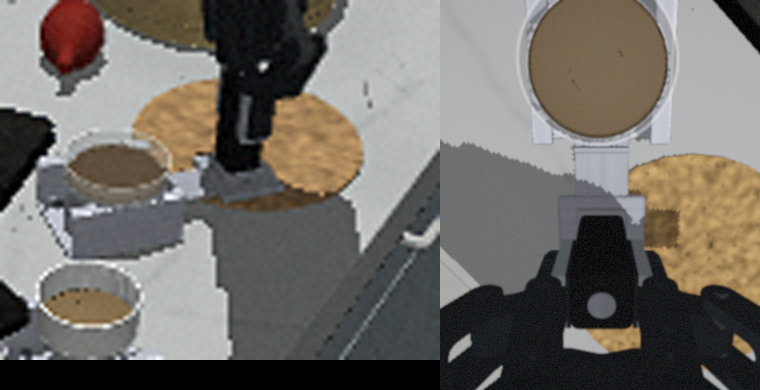

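Aligned: the dish centre is about 90 mm ahead of the grip and 2 mm off the middle line. I'll advance 2 mm and lift slowly.

Emit:
apply_moves:
  targets:
    - [-0.05, 0, 0, 0, 0, 0]
    - [0, -0.2, 0, 0, 0, 0]
    - [0, -0.15, 0, 0, 0, 0]
    - [0, -0.1, 0, 0, 0, 0]
    - [0, -0.1, 0, 0, 0, 0]
    - [0, -0.15, 0, 0, 0, 0]
    - [0, -0.2, 0, 0, 0, 0]
    - [0, -0.2, 0, 0, 0, 0]
    - [0, -0.2, 0, 0, 0, 0]
    - [0, -0.15, 0, 0, 0, 0]
    - [0, 0, 0, 0, 0, 0]
    - [0, 0, 0, 0, 0, 0]

```text
clock: 12.38
eef_pos: [469.2, -391.6, 113.1]
tool_rot: [-1.571, 0.0, -2.252]
force: [0.3, -0.3, -2.7]
width: 23.5
```

```bash
python3 - <<'E'
from h import *
s=read_state();c=calibration("wrist");print(s["eef_pos"],s["tool_rot"],s["force"])
im=get_image("wrist")[:,:,::-1];cv2.imwrite("pics/w6.png",im)
a=get_image("side")[115:215,310:420,::-1]
o=np.zeros((400,760,3),np.uint8);o[:400,:440]=cv2.resize(a,None,fx=4,fy=4,interpolation=2);o[:390,440:]=im[0:390:1,160:480]
cv2.imwrite("pics/m3.png",o)
e=np.array(s["eef_pos"]);y=s["tool_rot"][2]+np.pi
for n,P in dict(rimnear=(50.5,0,18),rimfar=(119.5,0,18),L=(85,34.5,18),R=(85,-34.5,18)).items():
    p=Ro.from_euler('z',y).apply(P)+e-[0,0,40];print(n,proj(c,p)-[160,0]+[440,0])
u=np.array([np.cos(y),np.sin(y)]);tg=np.array([487.8,-457.5])-57*u;print(tg)
plan([(*tg,100)],np.degrees(y)-180,sh=.4)
E
```

```text
[ 469.21 -391.58  113.11] [-1.57  0.   -2.25] [ 0.27 -0.31 -2.69]
rimnear [602.19 147.35]
rimfar [602.39  -8.66]
L [529.46  74.06]
R [675.13  74.16]
[ 451.89 -501.77]
[[0.3, 0.05, 0.2, 0, 0.0, 0], [0.3, 0.05, 0.15, 0, 0.0, 0], [0.3, 0.0, 0.2, 0, 0.0, 0], [0.3, 0.05, 0.15, 0, 0.0, 0], [0.3, 0.05, 0.2, 0, 0.0, 0], [0.3, 0.05, 0.15, 0, 0.0, 0], [0.3, 0.05, 0.2, 0, 0.0, 0], [0.3, 0.0, 0.15, 0, 0.0, 0]]
end [ 452.12 -501.4   100.96] -129.05659905841503
```

View pics/m3.png

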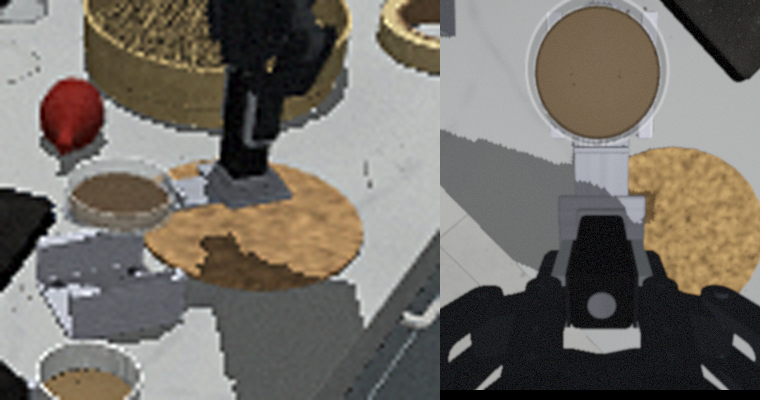

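The dish sits level on the blade at x about 87 mm, about 2 mm off the middle line, clear of the stand. Next I'll carry it to over the mat, with the foot on the mat and the dish about 30 mm past its centre.

Emit:
apply_moves:
  targets:
    - [0.1, 0, 0.05, 0, 0, 0]
    - [0.2, 0, 0.15, 0, 0, 0]
    - [0.3, 0.05, 0.2, 0, 0, 0]
    - [0.3, 0.05, 0.2, 0, 0, 0]
    - [0.3, 0.05, 0.2, 0, 0, 0]
    - [0.3, 0.05, 0.2, 0, 0, 0]
    - [0.3, 0.05, 0.2, 0, 0, 0]
    - [0.3, 0.05, 0.15, 0, 0, 0]
    - [0.2, 0, 0.05, 0, 0, 0]
    - [0.1, 0, 0, 0, 0, 0]
    - [0, 0, 0, 0, 0, 0]
    - [0, 0, 0, 0, 0, 0]

```text
clock: 13.98
eef_pos: [452.7, -500.9, 101.3]
tool_rot: [-1.571, 0.001, -2.252]
force: [-0.2, 0.4, -2.9]
width: 23.3
```

```bash
python3 - <<'E'
from h import *
s=read_state();print(s["eef_pos"],s["tool_rot"],s["force"]);plan([(451.9,-501.8,50)],np.degrees(s["tool_rot"][2]),sh=.25)
E
```

```text
[ 452.71 -500.94  101.32] [-1.57  0.   -2.25] [-0.21  0.4  -2.89]
[[0.0, 0.2, 0.0, 0, 0.0, 0], [0.0, 0.25, 0.0, 0, 0.0, 0], [0.0, 0.2, 0.0, 0, 0.0, 0], [0.0, 0.2, 0.0, 0, 0.0, 0], [0.0, 0.2, 0.0, 0, 0.0, 0], [0.05, 0.25, 0.0, 0, 0.0, 0]]
end [ 451.45 -502.5    49.32] -129.0171308115505
```

Emit:
apply_moves:
  targets:
    - [0, 0.2, 0, 0, 0, 0]
    - [0, 0.25, 0, 0, 0, 0]
    - [0, 0.25, 0, 0, 0, 0]
    - [0, 0.25, 0, 0, 0, 0]
    - [0, 0.2, 0, 0, 0, 0]
    - [0, 0.15, 0, 0, 0, 0]
    - [0, 0, 0, 0, 0, 0]
    - [0, 0, 0, 0, 0, 0]
    - [0, 0, 0, 0, 0, 0]
    - [0, 0, 0, 0, 0, 0]

```text
clock: 15.22
eef_pos: [452.4, -501.7, 49.6]
tool_rot: [-1.57, -0.0, -2.252]
force: [-0.6, 0.8, -1.9]
width: 23.5
```

Emit:
apply_moves:
  targets:
    - [0, 0.05, 0, 0, 0, 0]
    - [0, 0.05, 0, 0, 0, 0]
    - [0, 0.05, 0, 0, 0, 0]
    - [0, 0, 0, 0, 0, 0]
    - [0, 0, 0, 0, 0, 0]
    - [0, 0, 0, 0, 0, 0]

```text
clock: 15.98
eef_pos: [452.2, -501.5, 44.0]
tool_rot: [-1.571, 0.0, -2.252]
force: [-0.7, 2.4, 5.4]
width: 23.6
```

```bash
python3 - <<'E'
from h import *
s=read_state();c=calibration("wrist");e=np.array(s["eef_pos"]);y=s["tool_rot"][2]+np.pi;print(e,s["force"])
im=np.ascontiguousarray(get_image("wrist")[:,:,::-1]);cv2.imwrite("pics/w7.png",im);hsv=cv2.cvtColor(im,cv2.COLOR_BGR2HSV)
m=cv2.inRange(hsv,(3,50,40),(22,110,135));m[160:]=0;m[:,:230]=0;m[:,420:]=0;m=cv2.morphologyEx(m,cv2.MORPH_OPEN,np.ones((7,7)))
k=max(cv2.findContours(m,0,1)[0],key=cv2.contourArea);el=cv2.fitEllipse(cv2.convexHull(k));print(el)
P=onz(c,el[0],17);print("dish",P,"in lifter",Ro.from_euler('z',-y).apply(P-e),"from mat",np.linalg.norm(P[:2]-[487.8,-457.5]))
E
```

```text
[ 452.24 -501.53   43.95] [-0.73  2.45  5.37]
((316.8642272949219, 71.79981231689453), (125.80657196044922, 133.04615783691406), 178.6857147216797)
dish [ 504.73 -432.72   17.  ] in lifter [ 86.51   2.6  -26.95] from mat 30.0150166210134
```

Dish 86.5 mm ahead of the grip, 2.6 mm off, 30 mm from the mat centre, and the contact force shows the lifter is on the mat. I'll release and back off upwards.

Emit:
apply_moves:
  targets:
    - [0, 0, 0, 0, 0, 0]
    - [0, 0, 0, 0, 0, 0]
    - [0, 0, 0, 0, 0, 0]
    - [0, 0, 0, 0, 0, 0]
    - [0, 0, 0, 0, 0, 0]
    - [0, 0, 0, 0, 0, 0]
  jaw: 0.3

```text
clock: 16.77
eef_pos: [452.3, -501.6, 43.3]
tool_rot: [-1.571, -0.0, -2.252]
force: [0.3, -0.5, 0.3]
width: 55.7
```

Emit:
apply_moves:
  targets:
    - [0, -0.2, 0, 0, 0, 0]
    - [0, -0.5, 0, 0, 0, 0]
    - [0, -0.8, 0, 0, 0, 0]
    - [0, -0.8, 0, 0, 0, 0]
    - [0, -0.8, 0, 0, 0, 0]
    - [0, 0, 0, 0, 0, 0]
    - [0, 0, 0, 0, 0, 0]

```text
clock: 17.65
eef_pos: [452.3, -501.3, 167.8]
tool_rot: [-1.571, 0.0, -2.252]
force: [0.5, -0.1, -1.3]
width: 55.5
```

```bash
python3 - <<'E'
from h import *
s=read_state();c=calibration("wrist");print(s["eef_pos"],s["force"],s["width"])
im=np.ascontiguousarray(get_image("wrist")[:,:,::-1]);cv2.imwrite("pics/w8.png",im);hsv=cv2.cvtColor(im,cv2.COLOR_BGR2HSV)
m=cv2.inRange(hsv,(3,50,40),(22,110,135));m=cv2.morphologyEx(m,cv2.MORPH_OPEN,np.ones((7,7)))
b=np.array([452.2,-501.5,0]);y=np.radians(51)
for k in cv2.findContours(m,0,1)[0]:
    if cv2.contourArea(k)>1500:
        el=cv2.fitEllipse(cv2.convexHull(k));P=onz(c,el[0],17);print(el,P,"in lifter",Ro.from_euler('z',-y).apply(P-b),"mat",np.linalg.norm(P[:2]-[487.8,-457.5]))
# grip top: black blob near expected pixel
q=proj(c,(452.2,-501.5,84));print("expected grip px",q)
g=cv2.inRange(hsv,(0,0,0),(180,255,60));n,l,st,ce=cv2.connectedComponentsWithStats(g)
i=l[int(q[1]),int(q[0])];print(i,st[i],ce[i],"expected top/bottom px",proj(c,(452.2,-501.5,18)))
E
```

```text
[ 452.32 -501.26  167.75] [ 0.48 -0.12 -1.3 ] 55.46001122532037
((318.7886047363281, 86.88477325439453), (75.53791809082031, 78.63240814208984), 164.37953186035156) [ 504.72 -432.4    17.  ] in lifter [86.75  2.67 17.  ] mat 30.27108175194869
expected grip px [321.99 207.37]
0 [     0      0    640    400 200587] [330.72 169.86] expected top/bottom px [321.9  186.16]
```

```bash
python3 - <<'E'
from h import *
im=cv2.imread("pics/w8.png");hsv=cv2.cvtColor(im,cv2.COLOR_BGR2HSV)
g=cv2.inRange(hsv,(0,0,0),(180,255,60))[150:250,270:370];n,l,st,ce=cv2.connectedComponentsWithStats(g)
print([(s+[270,150,0,0,0]).tolist() for s in st[1:] if s[4]>100])
c=calibration("wrist");b=np.array([452.2,-501.5,4])
for P in [(12,12,80),(12,-12,80),(-12,12,80),(-12,-12,80),(12,12,14),(12,-12,14)]:print(proj(c,Ro.from_euler('z',51,degrees=True).apply(P)+b))
E
```

```text
[[306, 172, 32, 47, 1210]]
[305.88 191.85]
[339.44 191.86]
[306.31 223.46]
[338.95 223.47]
[309.33 173.69]
[335.7 173.7]
```

The grip shows at columns 306–338 and rows 172–219, against a predicted 306–339 and 174–223, so it is upright where it was set down. Handing in.

```bash
python3 - <<'E'
from h import *
s=read_state();print(s["clock"],s["force"],finish_job())
E
```

```text
the job is handed in; nothing more can be done
17.7 [ 0.37 -0.43 -0.14] None
```

I took the lifter by its grip, slid the blade under the soil dish from the open end of the stand and lifted the dish off. I set the lifter down on the cork mat with the dish on its blade, let go and backed off 124 mm upward. The job was handed in at 17.7 s; no verdict is reported.

- **Placing:** after release, the wrist camera put the dish 87 mm ahead of the grip, 2.7 mm off the blade's middle line and 30 mm from the mat's centre. The 30 mm is deliberate, so that the foot also rests on the mat.
- **Lifter:** the grip stands upright where it was set down, within about 4 pixels of the predicted outline. The tool shows no contact force.
- **Tin and dish:** my path stayed away from the tin, and the gripper did not come near the dish. I did not re-measure the tin's position at the end.
- **Disagreement:** the top and wrist cameras differed by about 2 to 4 mm on the mat and lifter. I used the wrist values.

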